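# Hang the lug shells on the rail and shut its keeper

## Task

Slide the rail's keeper fully open, then hang every lug-shell hanger that stands on the counter on the rail: bring each in at the open end with its stem in the slot and slide it along until its whole truck plate is past the scribed line. When they are all on, slide the keeper fully shut to its stop and leave the loose hardware lying where it is.

Things in the scene. Friction and masses are not known exactly. Their poses are not given: they have to be found in the camera images.
- rail: fixed aluminium hanging rail, 370 mm long. Origin on the counter below mid-length; x along it from the open end (mouth) to the bumper. Flanges 6 mm thick, top (running surface) 100 mm up, 7 to 37 mm either side of a 14 mm slot that flares to 26 mm in the mouth's first 28 mm; lips 12 mm high, 32 mm off centre; legs 38 mm off centre. The only way on is the mouth
- rail_mouth (a point): centre of the slot at the mouth (open end), at the running surface, 100 mm above the counter; axes as the rail's: x into the rail, z up, y towards the side the keeper opens to
- rail_line (a point): the scribed dark line across both flanges, 41 mm inside the mouth, on the centre line at the running surface
- rail_bumper (a point): face of the black bumper that closes the rail's far end, 335 mm inside the mouth, on the centre line at the running surface
- keeper (a joint): sliding keeper just outside the mouth: 0 = fully shut (its steel blade lies across the mouth), 0.075 m = fully open, at its stop; it slides along the rail's +y direction as it opens, with about 6 N of friction, and stays where it is left; hold it lightly (under 10 N) or push it, as letting go of a hard grip can drag it back a little. Open, it leaves 40 mm free beside the slot's centre line
- keeper_grip (a point): centre of the keeper's black upright grip: 26 mm along the rail's x, 14 mm thick along its y, from 24 mm below (top of the saddle) to 18 mm above this point. Moves with the keeper; when shut it is 10 mm outside the mouth, 70 mm to its +y side, 36 mm above the running surface; axes as the rail's
- hanger1: upright rail hanger, 0.28 kg, 1 of up to 5 (absent: None). From its underside (origin; z up): white lug shell, 54 mm across, 0-60 mm high; 9 mm round stem to 86; flat truck plate 86-92 (34 mm along x, 46 along y); upright tab to grip 92-138 (30 mm along x, 10 thick along y). Same after a half turn. On the rail: stem in slot, x along rail, origin 86 mm below running surface
- hanger2: hanger like hanger1 in all respects (same shape, sizes, origin and axes). Hangers on the rail touch shell to shell at 54 mm spacing and can push one another along; a truck plate butts against the bumper with the origin 318 mm inside the mouth
- hanger3: hanger like hanger1 in all respects (same shape, sizes, origin and axes). Hangers on the rail touch shell to shell at 54 mm spacing and can push one another along; a truck plate butts against the bumper with the origin 318 mm inside the mouth
- hanger4: hanger like hanger1 in all respects (same shape, sizes, origin and axes). Hangers on the rail touch shell to shell at 54 mm spacing and can push one another along; a truck plate butts against the bumper with the origin 318 mm inside the mouth
- hanger5: hanger like hanger1 in all respects (same shape, sizes, origin and axes). Hangers on the rail touch shell to shell at 54 mm spacing and can push one another along; a truck plate butts against the bumper with the origin 318 mm inside the mouth
- nut: brass hexagonal receiver nut, about 60 mm across, 40 mm high; origin centre of its underside. Lies loose on the counter, to be left alone
- claw: chrome hoop claw, a bent plate 75 x 34 mm, 36 mm high; origin centre of its underside. Lies loose on the counter, to be left alone
- bumper: loose black rubber bumper, a disc 56 mm across and 26 mm high; origin centre of its underside. Lies loose on the counter, to be left alone
- shell1: spare white lug shell without a hanger, lying on its side, 60 mm long, 54 mm across; origin centre of its underside. Lies loose on the counter, to be left alone
Mind the look-alikes: they are no part of the job. Leave any blue or yellow look-alike of the hanger5 alone.

How it is judged:
By the outcome, as a careful person would: the job done as asked, in the order asked, and still so for the second after the job is handed in, with the robot touching nothing.
Of hanger1, hanger2, hanger3, hanger4, hanger5 only 3 to 5 are there at a start; the rules pass over those that are not, and their reading is None.
At some moment in a run one of hanger1, hanger2, hanger3, hanger4, hanger5 may be knocked a few centimetres aside while the robot is not near it.
It also fails if it takes over 210 s, if anything falls off the work surface, if the arm or the gripper's body presses on something with over 40 N, if the wrist force passes 120 N, or if a joint passes its speed limit or range.

## Robot

A 6-joint arm with a two-finger parallel gripper is mounted at the origin on the work surface. World frame = base frame: x ahead of the robot, y to its left, z up, the work surface at z = 0. Lengths are in m, angles in rad, forces in N, time in s.
With the tool pointing down it reaches from about 0.3 to 0.875 m from the base axis. Payload 6.4 kg.
Tool frame: the origin (TCP) lies between the finger pads; the fingertips stand ctrl.tip_extent ahead of it and the grasp point (between the pads) is the TCP (ctrl.tip_extent is the distance from the TCP to the fingertips, in m); z points along the fingers, y is the line along which they close (so a half turn about z gives the same grasp; the last joint's range is limited). The gripper opens to 85 mm and grips with 20 to 120 N. Pads are 22 mm wide; open, the fingers measure 114 mm over their backs; the gripper's body (76 mm by 85 mm) begins 54 mm behind the grasp point. The pads swing forward as they close: fully open they stand 13 mm farther back than shut.
Start: joints at [1.013, 0.181, 1.607, -0, 1.354, -0.206], TCP at [0.198, 0.54, 0.25] pointing down, gripper open.
Joint ranges: [-2.99, 2.99], [-0.89, 2.07], [0.3, 2.58], [-1.14, 4.28], [0, 2.63], [-3.12, 3.12]. Speed limits (rad/s): [2.57, 2.57, 3.01, 3.14, 3.14, 3.14].

## Interface

Orientations are given as a unit quaternion [w, x, y, z].
In Python, from bench import ctrl gives the robot as it stands.
- The arm moves only by the tool send_rows, never from a script. Its arguments are lists of equal length, an entry for each row: "dr": the turn, a rotation vector about the tool's x, y, z in units of 6 degrees (1.0 is 6 degrees), a list of three; "xyz": the shift along the tool's x, y, z in cm, a list of three; "jaw": the opening in per cent of the stroke, from 0 (shut) to 100 (fully open). In form: {"dr": [[wx, wy, wz], ...], "xyz": [[dx, dy, dz], ...], "jaw": [jaw, ...]}. A call has exactly 8 rows; each row is the pose to reach, as a shift and turn from the pose commanded when the call began, along the tool's axes at that moment; what a row does not reach only later rows make up. A row lasts 1/8 s, in which the tool goes at most 62.5 mm and 10.7 degrees, less where a joint would pass 70% of its speed; a pose out of reach is approached as far as the arm can. A call with a gripper value outside its range is refused whole. The fingers move at their own pace and stop on an object; the grip force is fixed at half the most. Time passes only in rows, so rows that repeat a pose let the fingers close, or fill a call up. It gives the time, the measured TCP pose, the force, the opening and the grip force at its end, in the units of the state.
- ctrl.get_obs(): the state, without advancing time (a new reading comes with each control period).
- ctrl.camera(name): name is "side" or "top" or "wrist"; returns the picture (400x640x3 uint8, red, green, blue); there is no depth.
- ctrl.calibration(name): a dict with "camera_matrix" (3x3 intrinsics, pixels), "world_from_camera" (4x4, takes a point from camera to world coordinates). Camera axes: x right, y up, looking along -z (the intrinsics and any distortion apply to the point x, -y, -z); pixel columns grow to the right and rows downward; lengths in m; the calibration is good to about 2 mm. A picture is of the moment at which its call begins: read the wrist's pose just before it. calibration takes no time and is no camera call; for the wrist camera it gives the pose at the moment of the call.
- ctrl.hand_in(): hands the job in; it is judged then, once.
The state is a dict: "time_s": time; "q": joint angles; "dq": joint speeds; "joint_efforts": joint torques, N m; "eef_pos": TCP position; "eef_rot": TCP orientation; "wrist_force": force on the tool from outside, world axes, zero at the start; "torque": the same for the moment, N m; "opening": opening from 0.0 (shut) to 1.0 (fully open); "grasp_force": force on a finger pad.
Only numpy, scipy, OpenCV 4.12 (cv2) and the standard library are available. Lean on these libraries where they do the work, as an engineer would, in place of code of your own. Each camera call takes 0.05 s, during which the arm holds its last target. There are 200 camera calls.

## Working session

There is one attempt and no reset: what is moved stays moved. The work goes in short steps, Python scripts to look and compute and a tool call to move; the robot and the scene stay as the last step left them, time stands still between calls to the robot, and variables do not carry over. Pictures are saved under pics/ and viewed, at most 14 in all, crops included, and the job is handed in when it is done.

Besides the shell and the picture viewer there is one more tool, called after ">>>" as name(argument=value, ...), one argument or row to a line, values as JSON. send_rows: Moves the arm, as the interface text tells. Its arguments: {"type":"object","properties":{"dr":{"type":"array","items":{"type":"array","items":{"type":"number"}}},"xyz":{"type":"array","items":{"type":"array","items":{"type":"number"}}},"jaw":{"type":"array","items":{"type":"number"}}},"required":["dr","xyz","jaw"]}

```bash
ls; mkdir -p pics
cat > h.py <<'E'
import numpy as np, cv2
from bench import ctrl
from scipy.spatial.transform import Rotation as R
def snap(n,f=None):
    c=ctrl.calibration(n); im=ctrl.camera(n)[:,:,::-1].copy()
    if f: cv2.imwrite('pics/'+f,im)
    return im,c
def ray(c,u,v):
    K=np.array(c['camera_matrix']);T=np.array(c['world_from_camera'])
    d=np.linalg.inv(K)@[u,v,1]; d=T[:3,:3]@[d[0],-d[1],-d[2]]
    return T[:3,3],d
def onz(c,u,v,z):
    o,d=ray(c,u,v); return o+d*(z-o[2])/d[2]
def proj(c,p):
    K=np.array(c['camera_matrix']);T=np.array(c['world_from_camera'])
    q=T[:3,:3].T@(np.array(p)-T[:3,3]); q=K@[q[0],-q[1],-q[2]]; return q[:2]/q[2]
def tool():
    o=ctrl.get_obs(); w,x,y,z=o['eef_rot']; return np.array(o['eef_pos']),R.from_quat([x,y,z,w]),o
E
python3 - <<'E'
from h import *
for n in('top','side'):
    im,c=snap(n,n+'0.png'); print(n,list(c),np.round(c['camera_matrix'],1),np.round(c['world_from_camera'],3))
p,r,o=tool();print(p,r.as_matrix().round(3),ctrl.tip_extent,o)
E
```

```text
pics
top ['camera_matrix', 'world_from_camera'] [[485.2   0.  319.4]
 [  0.  485.2 196.7]
 [  0.    0.    1. ]] [[ 9.800e-02  9.710e-01 -2.180e-01  2.330e-01]
 [-9.950e-01  9.500e-02 -2.300e-02 -3.700e-02]
 [-1.000e-03  2.200e-01  9.760e-01  1.331e+00]
 [ 0.000e+00  0.000e+00  0.000e+00  1.000e+00]]
side ['camera_matrix', 'world_from_camera'] [[364.2   0.  323.8]
 [  0.  364.2 195.6]
 [  0.    0.    1. ]] [[ 0.957  0.198 -0.212  0.258]
 [-0.289  0.612 -0.736 -0.842]
 [-0.016  0.766  0.643  0.823]
 [ 0.     0.     0.     1.   ]]
[0.19785498 0.53940084 0.24948512] [[-0.939  0.345 -0.001]
 [ 0.345  0.939 -0.001]
 [ 0.    -0.002 -1.   ]] 0.019 {'time_s': 0.1, 'q': array([ 1.01273504e+00,  1.81463790e-01,  1.60788890e+00, -4.60021495e-06,
        1.35379717e+00, -2.06284973e-01]), 'dq': array([-0.00091491, -0.00139975, -0.00151308, -0.00089   ,  0.00258651,
       -0.00045113]), 'joint_efforts': array([ 3.72624190e-04, -4.45873368e+01, -3.52239633e+01, -3.85091698e-04,
        4.24589452e-03, -9.99873635e-06]), 'eef_pos': array([0.19785498, 0.53940084, 0.24948512]), 'eef_rot': array([-2.88286228e-04,  1.74982119e-01,  9.84571304e-01, -7.23268244e-04]), 'wrist_force': array([0.02917712, 0.6872639 , 0.1355021 ]), 'torque': array([ 0.01014888, -0.0218818 ,  0.02355697]), 'grasp_force': 0.0, 'opening': 1.0012652401533184}
```

View pics/top0.png

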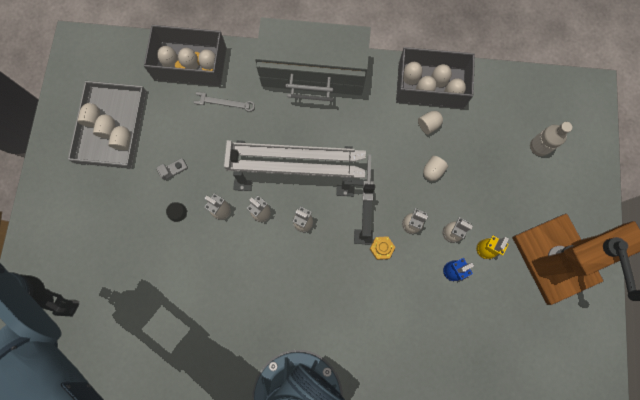

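View pics/side0.png

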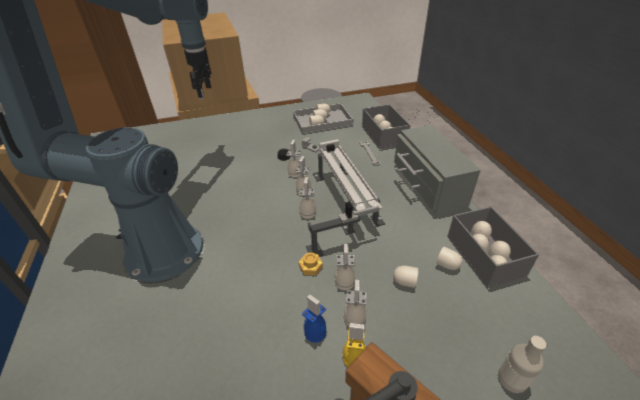

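The top view shows the rail at (228–370, 143–190) with its mouth on the right, and the keeper at (365, 190–240). Five grey-white hangers stand near (217,207), (260,208), (303,218), (416,222) and (456,231). The blue and yellow look-alikes are at (457,270) and (490,247), and the side view agrees. I'll zoom in next.

Run:
```python
import cv2
im=cv2.imread('pics/top0.png')
a=cv2.resize(im[130:255,195:395],None,fx=4,fy=4,interpolation=cv2.INTER_CUBIC)
cv2.imwrite('pics/z1.png',a)
b=cv2.resize(im[195:295,390:520],None,fx=4,fy=4,interpolation=cv2.INTER_CUBIC)
cv2.imwrite('pics/z2.png',b)
```

```text
(no output)
```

View pics/z1.png

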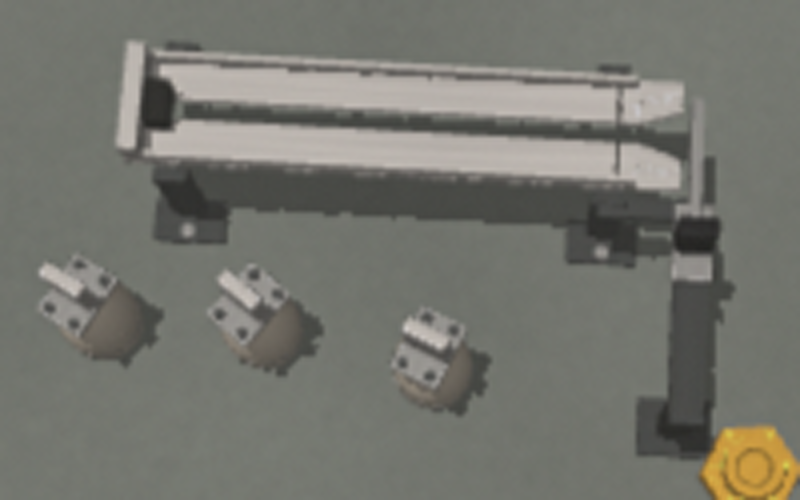

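View pics/z2.png

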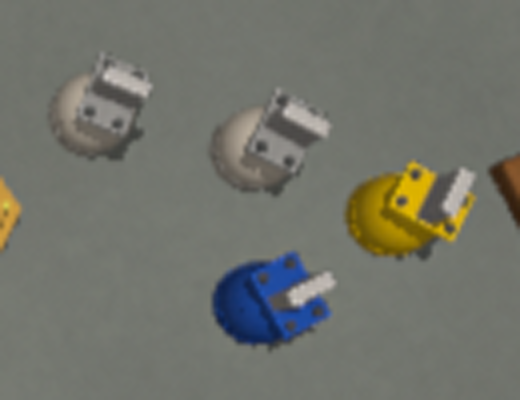

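Crop 1 shows the rail slot running from the bumper face at (178,107) to the mouth at about (684,135), with the scribed line at (618,87–172). The tab tops are at (62,279), (240,288) and (427,331). Crop 2 shows tab tops at (126,81) and (300,117).

Run:
```python
from h import *
c=ctrl.calibration('top')
f=lambda x,y,k:((195 if k==1 else 390)+(x+.5)/4-.5,(130 if k==1 else 195)+(y+.5)/4-.5)
def P(x,y,z,k=1): return onz(c,*f(x,y,k),z)
m=P(684,135,.1);l=P(618,130,.1);b=P(178,107,.1);print('mouth',m,'line',l,'bump',b,np.linalg.norm(m-l),np.linalg.norm(m-b))
d=b-m;print('rail ang',np.degrees(np.arctan2(d[1],d[0])))
print('flange edges',P(684,83,.106),P(684,187,.106))
print('grip top',P(697,234,.154))
for n,s,e,k in(('A',(42,266),(82,294),1),('B',(221,272),(260,304),1),('C',(405,322),(448,341),1),('D',(103,71),(150,92),2),('E',(275,103),(327,131),2)):
    s=P(*s,.138,k);e=P(*e,.138,k);d=s-e;print(n,((s+e)/2).round(3),'len',np.linalg.norm(d).round(3),'ang',np.degrees(np.arctan2(d[1],d[0])).round(1))
print('nut',P(752,466,.04)); print('blue',P(310,289,.138,2),'yel',P(457,190,.138,2))
```

```text
mouth [ 0.610119   -0.12064404  0.1       ] line [ 0.60928753 -0.0770008   0.1       ] bump [0.59661717 0.21442905 0.1       ] 0.043651159856857163 0.335345008935807
rail ang 92.30749527727949
flange edges [ 0.64395988 -0.11746853  0.106     ] [ 0.57303418 -0.12296984  0.106     ]
grip top [ 0.53024043 -0.13001493  0.154     ]
A [0.466 0.264 0.138] len 0.032 ang 60.9
B [0.471 0.152 0.138] len 0.032 ang 56.3
C [0.455 0.032 0.138] len 0.03 ang 71.5
D [ 0.478 -0.267  0.138] len 0.032 ang 70.7
E [ 0.466 -0.376  0.138] len 0.036 ang 66.1
nut [ 0.40398394 -0.18756379  0.04      ]
blue [ 0.36057719 -0.38472852  0.138     ] yel [ 0.43015771 -0.47296479  0.138     ]
```

The rail length checks out (335 mm measured, 335 given), and so do the line and tab sizes. I'll move above the keeper next and refine from there.

```bash
cat >> h.py <<'E'
def plan(*wps):
    "waypoints (x,y,z,yaw of tool y in deg), tool down; prints dr & xyz for each, chained"
    p,r,_=tool()
    for x,y,z,a in wps:
        a=np.radians(a); ty=np.array([np.cos(a),np.sin(a),0]); tz=np.array([0,0,-1.]); 
        g=R.from_matrix(np.stack([np.cross(ty,tz),ty,tz],1))
        print('dr',((r.inv()*g).as_rotvec(degrees=True)/6).round(2),'xyz',(r.inv().apply(np.array([x,y,z])-p)*100).round(2)); p,r=np.array([x,y,z]),g
E
python3 -c "
from h import *
plan((.545,-.13,.30,2.3))"
```

```text
dr [-1.000e-02  1.000e-02  1.126e+01] xyz [-55.65 -50.89  -4.99]
```

>>> send_rows(
  dr=[
    [0,0,1.4],
    [0,0,2.8],
    [0,0,4.2],
    [0,0,5.6],
    [0,0,7],
    [0,0,8.4],
    [0,0,9.8],
    [0,0,11.26],
  ],
  xyz=[
    [-4.3,-3.9,-5],
    [-8.6,-7.8,-5],
    [-12.8,-11.7,-5],
    [-17.1,-15.6,-5],
    [-21.4,-19.5,-5],
    [-25.6,-23.4,-5],
    [-30,-27.4,-5],
    [-34.2,-31.3,-5],
  ],
  jaw=[50,50,50,50,50,50,50,50],
)

```text
time_s: 1.1
eef_pos: [0.4117, 0.1263, 0.3002]
eef_rot: [0.0, 0.695, 0.719, 0.0]
wrist_force: [1.6, -0.4, 0.4]
opening: 0.499
grasp_force: 0.0
```

```bash
python3 -c "
from h import *
print(tool()[0]);plan((.545,-.13,.30,2.3))"
```

```text
[0.41172845 0.12628346 0.30022235]
dr [ 0.   -0.   -0.05] xyz [-2.608e+01  1.243e+01  2.000e-02]
```

>>> send_rows(
  dr=[
    [0,0,0],
    [0,0,0],
    [0,0,0],
    [0,0,0],
    [0,0,0],
    [0,0,0],
    [0,0,0],
    [0,0,0],
  ],
  xyz=[
    [-4.3,2,0],
    [-8.6,4.1,0],
    [-13,6.2,0],
    [-17.3,8.3,0],
    [-21.7,10.4,0],
    [-26,12.4,0],
    [-26,12.4,0],
    [-26,12.4,0],
  ],
  jaw=[50,50,50,50,50,50,50,50],
)

```text
time_s: 2.1
eef_pos: [0.5451, -0.1264, 0.2996]
eef_rot: [-0.001, 0.693, 0.721, -0.0]
wrist_force: [0.0, 0.9, 0.2]
opening: 0.501
grasp_force: 0.0
```

Run:
```python
from h import *
im,c=snap('wrist','w1.png'); np.savez('w1.npz',K=c['camera_matrix'],T=c['world_from_camera'])
print(np.round(c['world_from_camera'],3),np.round(c['camera_matrix'],1),tool()[0])
for n,p in dict(mouth=(.610,-.1206,.1),line=(.6093,-.077,.1),grip=(.5405,-.1334,.154)).items(): print(n,proj(c,p))
```

```text
[[ 0.999 -0.038 -0.008  0.543]
 [ 0.039  0.953  0.3   -0.05 ]
 [-0.004 -0.3    0.954  0.424]
 [ 0.     0.     0.     1.   ]] [[284.2   0.  323.6]
 [  0.  284.2 200.7]
 [  0.    0.    1. ]] [ 0.54510232 -0.1259021   0.29989497]
mouth [380.03966293 176.79627465]
line [383.2560512  138.57705473]
grip [319.06544367 198.64843771]
```

View pics/w1.png

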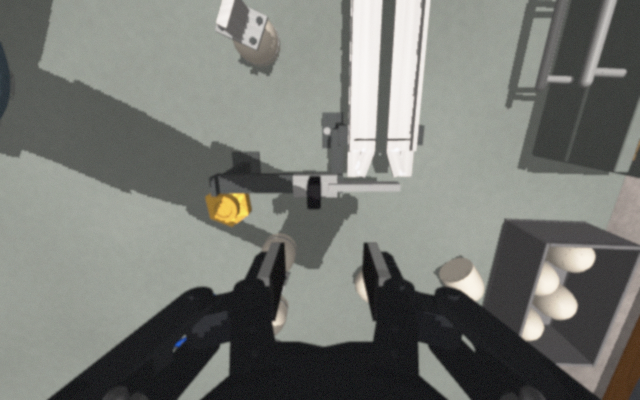

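The wrist view shows the slot mouth at about (379,177), against a prediction of (380,177). The keeper grip is at (314,176–209), about 5 mm farther from the rail than nominal, at x≈0.535. I'll straddle the grip and push it.

```bash
python3 -c "
from h import *
plan((.535,-.134,.142,2.3),(.460,-.137,.142,2.3))"
```

```text
dr [-0.01 -0.01  0.  ] xyz [-0.78 -1.03 15.79]
dr [0. 0. 0.] xyz [ 0.   -7.51  0.  ]
```

>>> send_rows(
  dr=[
    [0,0,0],
    [0,0,0],
    [0,0,0],
    [0,0,0],
    [0,0,0],
    [0,0,0],
    [0,0,0],
    [0,0,0],
  ],
  xyz=[
    [-0.8,-1,2],
    [-0.8,-1,5],
    [-0.8,-1,8],
    [-0.8,-1,11],
    [-0.8,-1,13],
    [-0.8,-1,15],
    [-0.8,-1,15.8],
    [-0.8,-1,15.8],
  ],
  jaw=[50,50,50,50,50,50,50,50],
)

```text
time_s: 3.15
eef_pos: [0.5357, -0.1343, 0.1423]
eef_rot: [-0.0, 0.693, 0.721, -0.0]
wrist_force: [-0.1, -0.2, 0.1]
opening: 0.502
grasp_force: 0.0
```

>>> send_rows(
  dr=[
    [0,0,0],
    [0,0,0],
    [0,0,0],
    [0,0,0],
    [0,0,0],
    [0,0,0],
    [0,0,0],
    [0,0,0],
  ],
  xyz=[
    [0,-1,0],
    [0,-2,0],
    [0,-3,0],
    [0,-4,0],
    [0,-5,0],
    [0,-6,0],
    [0,-6.8,0],
    [0,-7.2,0],
  ],
  jaw=[50,50,50,50,50,50,50,50],
)

```text
time_s: 4.15
eef_pos: [0.4648, -0.1382, 0.1432]
eef_rot: [0.002, 0.693, 0.721, 0.001]
wrist_force: [7.9, 0.9, -2.7]
opening: 0.502
grasp_force: 3.6
```

>>> send_rows(
  dr=[
    [0,0,0],
    [0,0,0],
    [0,0,0],
    [0,0,0],
    [0,0,0],
    [0,0,0],
    [0,0,0],
    [0,0,0],
  ],
  xyz=[
    [0,-0.2,0],
    [0,-0.4,0],
    [0,-0.6,0],
    [0,-0.8,0],
    [0,-0.9,0],
    [0,-1,0],
    [0,-1.1,0],
    [0,-1.2,0],
  ],
  jaw=[50,50,50,50,50,50,50,50],
)

```text
time_s: 5.15
eef_pos: [0.4529, -0.1387, 0.1432]
eef_rot: [0.002, 0.693, 0.721, 0.001]
wrist_force: [6.5, 0.2, -3.9]
opening: 0.5
grasp_force: 3.2
```

>>> send_rows(
  dr=[
    [0,0,0],
    [0,0,0],
    [0,0,0],
    [0,0,0],
    [0,0,0],
    [0,0,0],
    [0,0,0],
    [0,0,0],
  ],
  xyz=[
    [0,-0.1,0],
    [0,-0.2,0],
    [0,-0.25,0],
    [0,-0.3,0],
    [0,-0.35,0],
    [0,-0.4,0],
    [0,-0.4,0],
    [0,-0.4,0],
  ],
  jaw=[50,50,50,50,50,50,50,50],
)

```text
time_s: 6.15
eef_pos: [0.45, -0.1388, 0.1432]
eef_rot: [0.003, 0.693, 0.721, 0.002]
wrist_force: [13.0, 1.2, -7.2]
opening: 0.5
grasp_force: 6.2
```

>>> send_rows(
  dr=[
    [0,0,0],
    [0,0,0],
    [0,0,0],
    [0,0,0],
    [0,0,0],
    [0,0,0],
    [0,0,0],
    [0,0,0],
  ],
  xyz=[
    [0,-0.05,0],
    [0,-0.1,0],
    [0,-0.15,0],
    [0,-0.2,0],
    [0,-0.25,0],
    [0,-0.3,0],
    [0,-0.3,0],
    [0,-0.3,0],
  ],
  jaw=[50,50,50,50,50,50,50,50],
)

```text
time_s: 7.15
eef_pos: [0.4498, -0.1389, 0.1432]
eef_rot: [0.005, 0.693, 0.721, 0.004]
wrist_force: [28.0, 3.0, -19.4]
opening: 0.498
grasp_force: 14.0
```

The keeper is at its stop: 28 N with no further travel. I'll back off, retreat and go to hanger C.

>>> send_rows(
  dr=[
    [0,0,0],
    [0,0,0],
    [0,0,0],
    [0,0,0],
    [0,0,0],
    [0,0,0],
    [0,0,0],
    [0,0,0],
  ],
  xyz=[
    [0,0.8,0],
    [0,1.5,0],
    [0,1.5,0],
    [0,1.5,-3],
    [0,1.5,-7],
    [0,1.5,-11],
    [0,1.5,-12],
    [0,1.5,-12],
  ],
  jaw=[50,50,50,50,50,50,50,50],
)

```text
time_s: 8.15
eef_pos: [0.4598, -0.1382, 0.2624]
eef_rot: [0.0, 0.693, 0.721, 0.0]
wrist_force: [0.1, -0.3, -1.1]
opening: 0.505
grasp_force: 0.0
```

Run:
```python
from h import *
im,c=snap('top','t2.png'); 
cv2.imwrite('pics/t2z.png',cv2.resize(im[130:270,195:480],None,fx=2.8,fy=2.8,interpolation=cv2.INTER_CUBIC))
plan((.455,.032,.25,-18.5),(.455,.032,.122,-18.5))
```

```text
dr [-0.01 -0.    3.46] xyz [16.99  0.24  1.14]
dr [0. 0. 0.] xyz [ 0.   0.  12.8]
```

View pics/t2z.png

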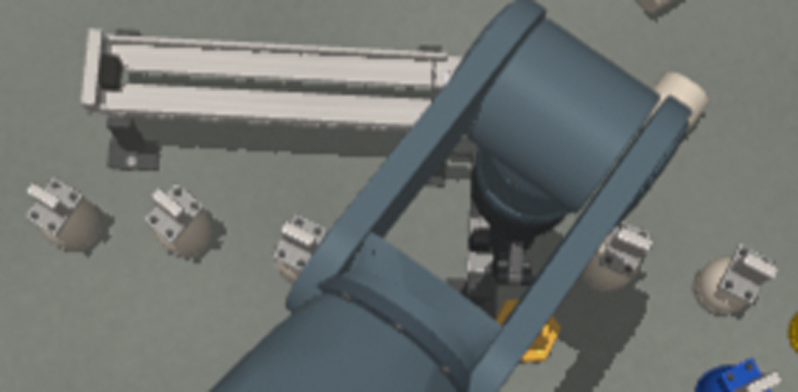

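The arm hides the keeper, but the three visible hangers haven't moved and tab C is at (302,228). I'll grasp C.

>>> send_rows(
  dr=[
    [0,0,0.9],
    [0,0,1.8],
    [0,0,2.6],
    [0,0,3.46],
    [0,0,3.46],
    [0,0,3.46],
    [0,0,3.46],
    [0,0,3.46],
  ],
  xyz=[
    [4.2,0.1,0.5],
    [8.5,0.1,1],
    [13,0.2,1.1],
    [17,0.2,1.1],
    [17,0.2,1.1],
    [17,0.2,3],
    [17,0.2,5],
    [17,0.2,6],
  ],
  jaw=[80,80,80,80,80,80,80,80],
)

```text
time_s: 9.2
eef_pos: [0.454, 0.0312, 0.2001]
eef_rot: [-0.001, 0.811, 0.584, -0.001]
wrist_force: [0.3, -0.1, 0.4]
opening: 0.798
grasp_force: 0.0
```

>>> send_rows(
  dr=[
    [0,0,0],
    [0,0,0],
    [0,0,0],
    [0,0,0],
    [0,0,0],
    [0,0,0],
    [0,0,0],
    [0,0,0],
  ],
  xyz=[
    [0,0,3],
    [0,0,6],
    [0,0,7.9],
    [0,0,7.9],
    [0,0,7.9],
    [0,0,7.9],
    [0,0,7.9],
    [0,0,7.9],
  ],
  jaw=[80,80,80,80,20,0,0,0],
)

```text
time_s: 10.2
eef_pos: [0.4554, 0.0316, 0.1238]
eef_rot: [0.0, 0.811, 0.585, 0.0]
wrist_force: [-1.2, 0.0, 2.8]
opening: 0.109
grasp_force: 60.3
```

>>> send_rows(
  dr=[
    [0,0,0],
    [0,0,0],
    [0,0,0],
    [0,0,0],
    [0,0,0],
    [0,0,0],
    [0,0,0],
    [0,0,0],
  ],
  xyz=[
    [0,0,0],
    [0,0,0],
    [0,0,0],
    [0,0,-1],
    [0,0,-4],
    [0,0,-8],
    [0,0,-12],
    [0,0,-15],
  ],
  jaw=[0,0,0,0,0,0,0,0],
)

```text
time_s: 11.2
eef_pos: [0.4553, 0.032, 0.2752]
eef_rot: [0.0, 0.811, 0.584, 0.001]
wrist_force: [-0.3, 0.4, -3.3]
opening: 0.109
grasp_force: 59.5
```

Run:
```python
from h import *
print(tool()[0],tool()[2]['opening'])
im,c=snap('side','s3.png'); cv2.imwrite('pics/s3z.png',cv2.resize(im[120:320,230:430],None,fx=2.8,fy=2.8,interpolation=cv2.INTER_CUBIC))
```

```text
[0.45530604 0.03197557 0.27521781] 0.10903396986264444
```

View pics/s3z.png

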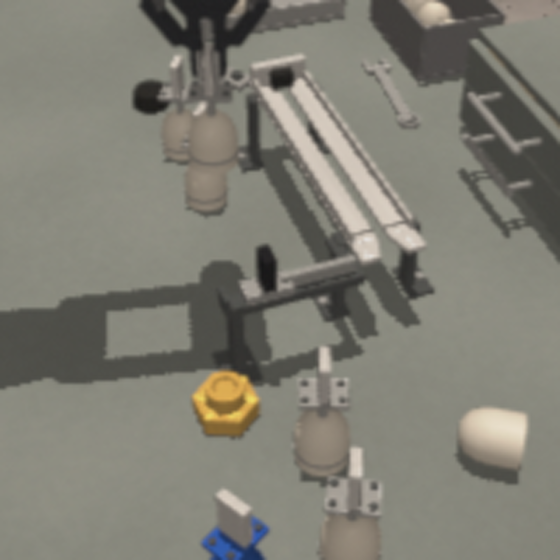

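C is held (9.3 mm opening) and clear, with the spare hardware untouched. The keeper is open at crop (265,270), clear of the mouth at (390,245). I'll check the slot direction and plan the insertion.

```bash
cat >> h.py <<'E'
M=np.array([.610,-.1206]);A=92.3
ux=np.array([np.cos(np.radians(A)),np.sin(np.radians(A))]);uy=np.array([-ux[1],ux[0]])
def rp(s,z,off=0): q=M+ux*s+uy*off; return (q[0],q[1],z,A-90)
E
python3 - <<'E'
from h import *
d=np.load('w1.npz');c=dict(camera_matrix=d['K'],world_from_camera=d['T'])
im=cv2.imread('pics/w1.png').astype(int).sum(2)
for v in (5,40,80,120,150,172):
    row=im[v,340:440]; print(v,[340+i for i in range(99) if abs(row[i+1]-row[i])>110])
for s in(0,.06,.12,.18): print(s,proj(c,rp(s,.1)[:3]))
plan(rp(-.085,.30),rp(-.085,.1395),rp(-.03,.1395),rp(.05,.1395),rp(.305,.1395))
E
```

```text
5 [349, 381, 382, 394, 395, 419, 420, 424, 429]
40 [351, 352, 379, 380, 392, 393, 417, 418, 421]
80 [350, 377, 378, 389, 390, 413, 414, 417, 418]
120 [349, 350, 375, 376, 387, 388, 410, 411, 414]
150 [349, 374, 385, 386]
172 [346, 347]
0 [380.03966293 176.79627465]
0.06 [383.22054822 123.36497172]
0.12 [386.79043643  63.39934552]
0.18 [390.82533416  -4.37733411]
dr [ 0.07  0.   -3.46] xyz [-17.55  22.36  -1.95]
dr [0. 0. 0.] xyz [ 0.    0.   16.05]
dr [0. 0. 0.] xyz [5.5 0.  0. ]
dr [0. 0. 0.] xyz [ 8. -0.  0.]
dr [0. 0. 0.] xyz [25.5  0.   0. ]
```

The wrist view puts the slot about 2 mm to the robot's side of the top-view estimate, so I'll split the difference at +1 mm.

>>> send_rows(
  dr=[
    [0,0,-0.5],
    [0,0,-1],
    [0,0,-1.5],
    [0,0,-2],
    [0,0,-2.5],
    [0,0,-3],
    [0,0,-3.46],
    [0.05,0,-3.46],
  ],
  xyz=[
    [0,0,-2],
    [-2.8,3.6,-2],
    [-5.6,7.2,-2],
    [-8.4,10.8,-2],
    [-11.2,14.4,-2],
    [-14,18,-2],
    [-17.5,22.3,-2],
    [-17.5,22.3,-2],
  ],
  jaw=[0,0,0,0,0,0,0,0],
)

```text
time_s: 12.25
eef_pos: [0.6116, -0.208, 0.2904]
eef_rot: [-0.003, 0.694, 0.72, -0.002]
wrist_force: [-0.0, 1.5, -2.8]
opening: 0.106
grasp_force: 60.0
```

>>> send_rows(
  dr=[
    [0,0,0],
    [0,0,0],
    [0,0,0],
    [0,0,0],
    [0,0,0],
    [0,0,0],
    [0,0,0],
    [0,0,0],
  ],
  xyz=[
    [0,-0.1,3],
    [0,-0.1,7],
    [0,-0.1,11],
    [0,-0.1,14],
    [0,-0.1,15.5],
    [0,-0.1,16],
    [0,-0.1,16],
    [0,-0.1,16],
  ],
  jaw=[0,0,0,0,0,0,0,0],
)

```text
time_s: 13.25
eef_pos: [0.6103, -0.2052, 0.1349]
eef_rot: [-0.001, 0.693, 0.721, -0.001]
wrist_force: [1.0, -0.4, -2.1]
opening: 0.107
grasp_force: 60.0
```

Run:
```python
from h import *
plan(rp(-.03,.1395,.001),rp(.305,.1395,.001)); print(tool()[0],tool()[2]['wrist_force'])
im,c=snap('side'); cv2.imwrite('pics/s4z.png',cv2.resize(im[120:320,260:430],None,fx=3,fy=3,interpolation=cv2.INTER_CUBIC))
```

```text
dr [-0.03  0.   -0.  ] xyz [ 5.45  0.21 -0.46]
dr [0. 0. 0.] xyz [33.5 -0.   0. ]
[ 0.61027199 -0.2051974   0.13488997] [ 1.04844865 -0.40510208 -2.1325358 ]
```

View pics/s4z.png

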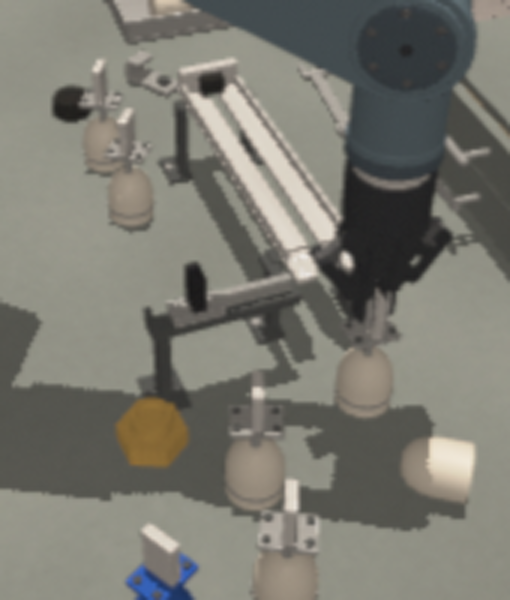

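C hangs at (365,370) just outside the mouth, clear of the loose shell at (440,468). Inserting it now.

>>> send_rows(
  dr=[
    [0,0,0],
    [0,0,0],
    [0,0,0],
    [0,0,0],
    [0,0,0],
    [0,0,0],
    [0,0,0],
    [0,0,0],
  ],
  xyz=[
    [0,0.2,-0.46],
    [1.5,0.2,-0.46],
    [3,0.2,-0.46],
    [4,0.2,-0.46],
    [5,0.2,-0.46],
    [5.4,0.2,-0.46],
    [5.4,0.2,-0.46],
    [5.4,0.2,-0.46],
  ],
  jaw=[0,0,0,0,0,0,0,0],
)

```text
time_s: 14.3
eef_pos: [0.6093, -0.1512, 0.138]
eef_rot: [-0.002, 0.693, 0.721, -0.002]
wrist_force: [0.1, -0.5, -2.1]
opening: 0.109
grasp_force: 60.0
```

>>> send_rows(
  dr=[
    [0,0,0],
    [0,0,0],
    [0,0,0],
    [0,0,0],
    [0,0,0],
    [0,0,0],
    [0,0,0],
    [0,0,0],
  ],
  xyz=[
    [1,0,0],
    [2,0,0],
    [3,0,0],
    [4,0,0],
    [5,0,0],
    [6,0,0],
    [7,0,0],
    [8,0,0],
  ],
  jaw=[0,0,0,0,0,0,0,0],
)

```text
time_s: 15.3
eef_pos: [0.6061, -0.0702, 0.138]
eef_rot: [-0.002, 0.693, 0.721, -0.002]
wrist_force: [0.2, 0.5, -2.2]
opening: 0.108
grasp_force: 60.2
```

>>> send_rows(
  dr=[
    [0,0,0],
    [0,0,0],
    [0,0,0],
    [0,0,0],
    [0,0,0],
    [0,0,0],
    [0,0,0],
    [0,0,0],
  ],
  xyz=[
    [1.5,0,-0.1],
    [3,0,-0.1],
    [5,0,-0.1],
    [7,0,-0.1],
    [9,0,-0.1],
    [11,0,-0.1],
    [12,0,-0.1],
    [13,0,-0.1],
  ],
  jaw=[0,0,0,0,0,0,0,0],
)

```text
time_s: 16.3
eef_pos: [0.6009, 0.0597, 0.1391]
eef_rot: [-0.002, 0.693, 0.721, -0.002]
wrist_force: [1.0, 0.4, -2.6]
opening: 0.107
grasp_force: 60.0
```

Run:
```python
from h import *
plan(rp(.30,.138,.001)); print(tool()[2]['wrist_force'])
```

```text
dr [-0.05 -0.01 -0.  ] xyz [11.95  0.08  0.12]
[ 1.04210812  0.35637525 -2.61387002]
```

Straight sliding, no jamming. I'll go the rest of the way, lower, release and rise.

>>> send_rows(
  dr=[
    [0,0,0],
    [0,0,0],
    [0,0,0],
    [0,0,0],
    [0,0,0],
    [0,0,0],
    [0,0,0],
    [0,0,0],
  ],
  xyz=[
    [2,0,0],
    [4,0,0],
    [6,0,0],
    [8,0.05,0],
    [10,0.05,0],
    [11.5,0.05,0],
    [12,0.05,0.1],
    [12,0.05,0.1],
  ],
  jaw=[0,0,0,0,0,0,0,0],
)

```text
time_s: 17.3
eef_pos: [0.5966, 0.1792, 0.1381]
eef_rot: [-0.002, 0.693, 0.721, -0.002]
wrist_force: [-0.6, 0.1, -3.1]
opening: 0.104
grasp_force: 60.1
```

>>> send_rows(
  dr=[
    [0,0,0],
    [0,0,0],
    [0,0,0],
    [0,0,0],
    [0,0,0],
    [0,0,0],
    [0,0,0],
    [0,0,0],
  ],
  xyz=[
    [0,0,0],
    [0,0,0],
    [0,0,0],
    [0,0,0],
    [0,0,-1],
    [0,0,-5],
    [0,0,-9],
    [0,0,-11],
  ],
  jaw=[15,40,50,50,50,50,50,50],
)

```text
time_s: 18.3
eef_pos: [0.5984, 0.1791, 0.2517]
eef_rot: [-0.001, 0.693, 0.721, 0.0]
wrist_force: [0.2, -0.2, -0.7]
opening: 0.497
grasp_force: 0.0
```

Run:
```python
from h import *
im,c=snap('wrist','w5.png'); print(proj(c,rp(.30,.152)[:3]))
plan((.471,.152,.25,56.3-90),(.471,.152,.122,56.3-90))
```

```text
[323.25959223 206.90746722]
dr [ 0.01 -0.02  6.  ] xyz [ -2.21 -12.91   0.33]
dr [0. 0. 0.] xyz [ 0.   0.  12.8]
```

View pics/w5.png

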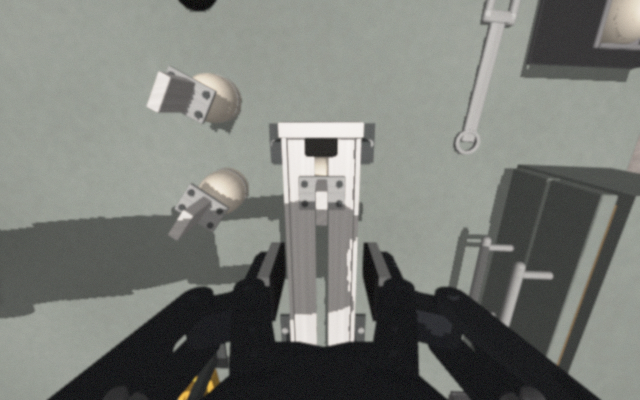

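The hanger sits on the rail at (321,192) just short of the bumper at (321,147). Hangers A at (165,90) and B at (188,215) are standing. I'll check their positions against the predictions.

Run:
```python
from h import *
c=ctrl.calibration('wrist')
for n,p,a in(('A',(.466,.264,.138),60.9),('B',(.471,.152,.138),56.3)):
    d=.015*np.array([np.cos(np.radians(a)),np.sin(np.radians(a)),0]);print(n,proj(c,p),proj(c,p-d),proj(c,p+d))
```

```text
A [159.45880345  92.69930609] [152.51000767 109.7155394 ] [166.64952715  75.09063893]
B [181.46664113 224.46169608] [173.8855668  236.70019853] [189.26470639 211.87289447]
```

Predictions match. Grasping B.

>>> send_rows(
  dr=[
    [0,0,1.5],
    [0,0,3],
    [0,0,4.5],
    [0,0,6],
    [0,0,6],
    [0,0,6],
    [0,0,6],
    [0,0,6],
  ],
  xyz=[
    [-0.6,-3.2,0.3],
    [-1.1,-6.5,0.3],
    [-1.7,-9.7,0.3],
    [-2.2,-12.9,0.3],
    [-2.2,-12.9,0.3],
    [-2.2,-12.9,3],
    [-2.2,-12.9,5],
    [-2.2,-12.9,6],
  ],
  jaw=[80,80,80,80,80,80,80,80],
)

```text
time_s: 19.35
eef_pos: [0.4687, 0.1518, 0.1872]
eef_rot: [-0.002, 0.881, 0.472, -0.003]
wrist_force: [0.0, -0.1, -1.1]
opening: 0.801
grasp_force: 0.0
```

>>> send_rows(
  dr=[
    [0,0,0],
    [0,0,0],
    [0,0,0],
    [0,0,0],
    [0,0,0],
    [0,0,0],
    [0,0,0],
    [0,0,0],
  ],
  xyz=[
    [0,0,3],
    [0,0,6],
    [0,0,7.1],
    [0,0,7.1],
    [0,0,7.1],
    [0,0,7.1],
    [0,0,7.1],
    [0,0,7.1],
  ],
  jaw=[80,80,80,80,20,0,0,0],
)

```text
time_s: 20.35
eef_pos: [0.4691, 0.152, 0.1186]
eef_rot: [-0.001, 0.882, 0.472, -0.001]
wrist_force: [-0.2, 1.4, 3.2]
opening: 0.107
grasp_force: 59.2
```

Run:
```python
from h import *
p=tool()[0];print(p,tool()[2]['grasp_force'])
plan((p[0],p[1],.31,56.3-90),rp(-.085,.31,.001),rp(-.085,.1395,.001))
```

```text
[0.46914578 0.15199693 0.1186446 ] 59.2351233959198
dr [-0.03  0.01 -0.  ] xyz [ -0.02  -0.07 -19.14]
dr [ 0.  0. -6.] xyz [-21.8   31.76   0.  ]
dr [0. 0. 0.] xyz [ 0.    0.   17.05]
```

>>> send_rows(
  dr=[
    [0,0,0],
    [0,0,0],
    [0,0,0],
    [0,0,0],
    [0,0,-0.5],
    [0,0,-1],
    [0,0,-1.8],
    [0,0,-2.6],
  ],
  xyz=[
    [0,0,-4],
    [0,0,-9],
    [0,0,-14],
    [0,0,-19],
    [-2,3,-19],
    [-4.5,6.5,-19],
    [-7.5,10.9,-19],
    [-10.5,15.3,-19],
  ],
  jaw=[0,0,0,0,0,0,0,0],
)

```text
time_s: 21.35
eef_pos: [0.5385, -0.0217, 0.3069]
eef_rot: [-0.002, 0.809, 0.588, -0.002]
wrist_force: [0.4, -0.1, -1.2]
opening: 0.108
grasp_force: 59.3
```

Run:
```python
from h import *
plan(rp(-.085,.31,.001),rp(-.085,.1345,.001))
```

```text
dr [-0.06 -0.   -3.37] xyz [-15.22  12.69  -0.37]
dr [0. 0. 0.] xyz [ 0.    0.   17.55]
```

>>> send_rows(
  dr=[
    [0,0,-0.8],
    [0,0,-1.6],
    [0,0,-2.5],
    [0,0,-3.37],
    [0,0,-3.37],
    [0,0,-3.37],
    [0,0,-3.37],
    [0,0,-3.37],
  ],
  xyz=[
    [-3.8,3.2,0],
    [-7.6,6.4,0],
    [-11.4,9.5,0],
    [-15.2,12.7,0],
    [-15.2,12.7,0],
    [-15.2,12.7,3],
    [-15.2,12.7,7],
    [-15.2,12.7,11],
  ],
  jaw=[0,0,0,0,0,0,0,0],
)

```text
time_s: 22.35
eef_pos: [0.6108, -0.2032, 0.1954]
eef_rot: [-0.003, 0.694, 0.72, -0.002]
wrist_force: [0.3, -0.9, -2.4]
opening: 0.107
grasp_force: 59.6
```

>>> send_rows(
  dr=[
    [0,0,0],
    [0,0,0],
    [0,0,0],
    [0,0,0],
    [0,0,0],
    [0,0,0],
    [0,0,0],
    [0,0,0],
  ],
  xyz=[
    [0,0,3],
    [0,0,5],
    [0,0,6],
    [0,0,6],
    [0,0,6],
    [0,0,6],
    [0,0,6],
    [0,0,6],
  ],
  jaw=[0,0,0,0,0,0,0,0],
)

```text
time_s: 23.35
eef_pos: [0.6111, -0.2044, 0.1372]
eef_rot: [-0.002, 0.694, 0.72, -0.001]
wrist_force: [0.8, 0.5, -2.4]
opening: 0.107
grasp_force: 59.6
```

Run:
```python
from h import *
plan(rp(-.085,.1345,.001),rp(.03,.1345,.001),rp(.244,.1345,.001))
```

```text
dr [-0.05 -0.01 -0.03] xyz [-0.12  0.12  0.27]
dr [0. 0. 0.] xyz [11.5 -0.   0. ]
dr [0. 0. 0.] xyz [21.4  0.   0. ]
```

>>> send_rows(
  dr=[
    [0,0,0],
    [0,0,0],
    [0,0,0],
    [0,0,0],
    [0,0,0],
    [0,0,0],
    [0,0,0],
    [0,0,0],
  ],
  xyz=[
    [0,0.12,0.25],
    [2,0.12,0.25],
    [4,0.12,0.25],
    [5.5,0.12,0.25],
    [7,0.12,0.25],
    [8.5,0.12,0.25],
    [10,0.12,0.25],
    [11.5,0.12,0.25],
  ],
  jaw=[0,0,0,0,0,0,0,0],
)

```text
time_s: 24.35
eef_pos: [0.608, -0.0884, 0.1345]
eef_rot: [-0.002, 0.694, 0.72, -0.002]
wrist_force: [0.3, -0.3, -2.0]
opening: 0.105
grasp_force: 59.6
```

>>> send_rows(
  dr=[
    [0,0,0],
    [0,0,0],
    [0,0,0],
    [0,0,0],
    [0,0,0],
    [0,0,0],
    [0,0,0],
    [0,0,0],
  ],
  xyz=[
    [2,0,0],
    [4,0,0],
    [6,0,0],
    [8,0,0],
    [10,0,0],
    [12,0,0],
    [14,0,0],
    [15,0,0],
  ],
  jaw=[0,0,0,0,0,0,0,0],
)

```text
time_s: 25.35
eef_pos: [0.6024, 0.0621, 0.1346]
eef_rot: [-0.002, 0.694, 0.72, -0.002]
wrist_force: [-0.2, -0.9, -2.6]
opening: 0.108
grasp_force: 59.6
```

Run:
```python
from h import *
plan(rp(.240,.1330,.001))
```

```text
dr [-0.05 -0.01 -0.02] xyz [ 5.72 -0.08  0.16]
```

>>> send_rows(
  dr=[
    [0,0,0],
    [0,0,0],
    [0,0,0],
    [0,0,0],
    [0,0,0],
    [0,0,0],
    [0,0,0],
    [0,0,0],
  ],
  xyz=[
    [2,0,0],
    [4,0,0],
    [5.5,0,0],
    [5.7,0,0.15],
    [5.7,0,0.15],
    [5.7,0,0.15],
    [5.7,0,0.15],
    [5.7,0,0.15],
  ],
  jaw=[0,0,0,0,0,15,40,50],
)

```text
time_s: 26.35
eef_pos: [0.6007, 0.1171, 0.1335]
eef_rot: [-0.002, 0.694, 0.72, -0.001]
wrist_force: [0.5, 0.2, 1.2]
opening: 0.502
grasp_force: 0.0
```

>>> send_rows(
  dr=[
    [0,0,0],
    [0,0,0],
    [0,0,0],
    [0,0,0],
    [0,0,0],
    [0,0,0],
    [0,0,0],
    [0,0,0],
  ],
  xyz=[
    [0,0,0],
    [0,0,-1],
    [0,0,-4],
    [0,0,-8],
    [0,0,-12],
    [0,0,-12],
    [0,0,-12],
    [0,0,-12],
  ],
  jaw=[50,50,50,50,50,50,50,50],
)

```text
time_s: 27.35
eef_pos: [0.6002, 0.1174, 0.2517]
eef_rot: [-0.003, 0.694, 0.72, -0.002]
wrist_force: [-0.1, -0.3, -0.8]
opening: 0.5
grasp_force: 0.0
```

Run:
```python
from h import *
im,c=snap('wrist','w6.png')
plan((.466,.264,.25,-29.1),(.466,.264,.12,-29.1))
p=np.array((.466,.264,.138));a=60.9
d=.015*np.array([np.cos(np.radians(a)),np.sin(np.radians(a)),0]);print(proj(c,p-d),proj(c,p+d))
print(proj(c,rp(.24,.152)[:3]),proj(c,rp(.30,.152)[:3]))
```

```text
dr [-0.07  0.01  5.2 ] xyz [ 15.14 -12.88   0.28]
dr [0. 0. 0.] xyz [ 0.  0. 13.]
[139.66032098  22.2597187 ] [154.38232235 -19.14045775]
[324.92817719 204.92238048] [324.7218258  130.60511226]
```

View pics/w6.png

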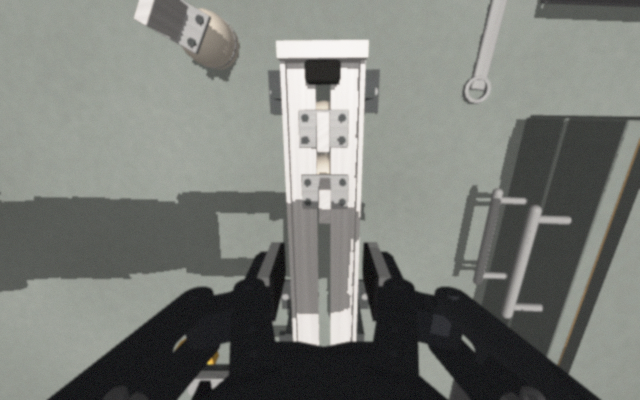

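Both hangers are on the rail, at (323,127) and (324,190). A's tab end is at (140,20), against a prediction of (140,22). Grasping A.

>>> send_rows(
  dr=[
    [0,0,1.3],
    [0,0,2.6],
    [0,0,3.9],
    [0,0,5.2],
    [0,0,5.2],
    [0,0,5.2],
    [0,0,5.2],
    [0,0,5.2],
  ],
  xyz=[
    [3.8,-3.2,0.3],
    [7.6,-6.5,0.3],
    [11.4,-9.7,0.3],
    [15.1,-12.9,0.3],
    [15.1,-12.9,0.3],
    [15.1,-12.9,3],
    [15.1,-12.9,5],
    [15.1,-12.9,6],
  ],
  jaw=[80,80,80,80,80,80,80,80],
)

```text
time_s: 28.4
eef_pos: [0.466, 0.2627, 0.1922]
eef_rot: [-0.002, 0.862, 0.507, -0.003]
wrist_force: [-0.6, 0.4, 0.3]
opening: 0.803
grasp_force: 0.0
```

>>> send_rows(
  dr=[
    [0,0,0],
    [0,0,0],
    [0,0,0],
    [0,0,0],
    [0,0,0],
    [0,0,0],
    [0,0,0],
    [0,0,0],
  ],
  xyz=[
    [0,0,3],
    [0,0,6],
    [0,0,6.9],
    [0,0,6.9],
    [0,0,6.9],
    [0,0,6.9],
    [0,0,6.9],
    [0,0,6.9],
  ],
  jaw=[80,80,80,80,20,0,0,0],
)

```text
time_s: 29.4
eef_pos: [0.4662, 0.264, 0.1257]
eef_rot: [-0.002, 0.862, 0.507, -0.001]
wrist_force: [-1.1, 1.4, 4.1]
opening: 0.11
grasp_force: 58.6
```

Run:
```python
from h import *
p=tool()[0];print(p,tool()[2]['grasp_force'])
plan((p[0],p[1],.31,-29.1),rp(-.085,.31,.001),rp(-.085,.1395,.001))
```

```text
[0.4662186  0.26396707 0.12568453] 58.55156064033508
dr [-0.04  0.01  0.  ] xyz [ -0.02  -0.08 -18.43]
dr [ 0.    0.   -5.23] xyz [-33.92  35.61   0.  ]
dr [0. 0. 0.] xyz [ 0.    0.   17.05]
```

>>> send_rows(
  dr=[
    [0,0,0],
    [0,0,0],
    [0,0,0],
    [0,0,0],
    [0,0,-0.4],
    [0,0,-1],
    [0,0,-1.6],
    [0,0,-2.2],
  ],
  xyz=[
    [0,0,-4],
    [0,0,-9],
    [0,0,-14],
    [0,0,-19],
    [-3,3,-19],
    [-6.8,7.1,-19],
    [-10.6,11.1,-19],
    [-14.4,15.1,-19],
  ],
  jaw=[0,0,0,0,0,0,0,0],
)

```text
time_s: 30.4
eef_pos: [0.5286, 0.0627, 0.3137]
eef_rot: [-0.002, 0.797, 0.604, -0.002]
wrist_force: [0.5, 0.3, -3.5]
opening: 0.106
grasp_force: 59.3
```

Run:
```python
from h import *
plan(rp(-.085,.315,.001),rp(-.085,.1415,.001))
```

```text
dr [-0.06 -0.   -3.01] xyz [-23.54  15.36  -0.2 ]
dr [0. 0. 0.] xyz [ 0.    0.   17.35]
```

>>> send_rows(
  dr=[
    [0,0,-0.6],
    [0,0,-1.2],
    [0,0,-1.8],
    [0,0,-2.4],
    [0,0,-3.01],
    [-0.05,0,-3.01],
    [-0.05,0,-3.01],
    [-0.05,0,-3.01],
  ],
  xyz=[
    [-4.6,3,0],
    [-9.2,6,0],
    [-13.9,9.1,0],
    [-18.6,12.2,0],
    [-23.5,15.3,0],
    [-23.5,15.3,0],
    [-23.5,15.3,3],
    [-23.5,15.3,7],
  ],
  jaw=[0,0,0,0,0,0,0,0],
)

```text
time_s: 31.4
eef_pos: [0.6114, -0.2032, 0.2436]
eef_rot: [0.001, 0.694, 0.72, 0.0]
wrist_force: [0.5, 0.5, -4.3]
opening: 0.108
grasp_force: 59.6
```

>>> send_rows(
  dr=[
    [0,0,0],
    [0,0,0],
    [0,0,0],
    [0,0,0],
    [0,0,0],
    [0,0,0],
    [0,0,0],
    [0,0,0],
  ],
  xyz=[
    [0,0,3],
    [0,0,6],
    [0,0,8.5],
    [0,0,10],
    [0,0,10],
    [0,0,10],
    [0,0,10],
    [0,0,10],
  ],
  jaw=[0,0,0,0,0,0,0,0],
)

```text
time_s: 32.4
eef_pos: [0.6116, -0.2038, 0.1448]
eef_rot: [0.001, 0.694, 0.72, 0.0]
wrist_force: [0.3, -1.1, -3.0]
opening: 0.109
grasp_force: 59.6
```

Run:
```python
from h import *
plan(rp(-.085,.1415,.001))
```

```text
dr [ 0.01  0.01 -0.02] xyz [-0.18  0.07  0.34]
```

>>> send_rows(
  dr=[
    [0,0,0],
    [0,0,0],
    [0,0,0],
    [0,0,0],
    [0,0,0],
    [0,0,0],
    [0,0,0],
    [0,0,0],
  ],
  xyz=[
    [0,0.1,0.3],
    [2,0.1,0.3],
    [4,0.1,0.3],
    [5.5,0.1,0.3],
    [7,0.1,0.3],
    [8.5,0.1,0.3],
    [10,0.1,0.3],
    [11.5,0.1,0.3],
  ],
  jaw=[0,0,0,0,0,0,0,0],
)

```text
time_s: 33.4
eef_pos: [0.6078, -0.0877, 0.1409]
eef_rot: [-0.0, 0.694, 0.72, 0.0]
wrist_force: [-0.3, -0.1, -3.3]
opening: 0.104
grasp_force: 59.6
```

>>> send_rows(
  dr=[
    [0,0,0],
    [0,0,0],
    [0,0,0],
    [0,0,0],
    [0,0,0],
    [0,0,0],
    [0,0,0],
    [0,0,0],
  ],
  xyz=[
    [2,0,0],
    [4,0,0],
    [6,0,0],
    [8,0,0],
    [10,0,0],
    [12,0,0],
    [14,0,0],
    [14.8,0,0],
  ],
  jaw=[0,0,0,0,0,0,0,0],
)

```text
time_s: 34.4
eef_pos: [0.6021, 0.0608, 0.1409]
eef_rot: [-0.0, 0.693, 0.721, 0.0]
wrist_force: [0.1, 0.7, -2.9]
opening: 0.103
grasp_force: 59.6
```

Run:
```python
from h import *
plan(rp(.181,.1397,.001))
```

```text
dr [-0.   -0.   -0.01] xyz [-0.06 -0.04  0.12]
```

>>> send_rows(
  dr=[
    [0,0,0],
    [0,0,0],
    [0,0,0],
    [0,0,0],
    [0,0,0],
    [0,0,0],
    [0,0,0],
    [0,0,0],
  ],
  xyz=[
    [0,0,0.12],
    [0,0,0.12],
    [0,0,0.12],
    [0,0,0.12],
    [0,0,0.12],
    [0,0,-1],
    [0,0,-5],
    [0,0,-10],
  ],
  jaw=[0,15,40,50,50,50,50,50],
)

```text
time_s: 35.4
eef_pos: [0.6016, 0.0593, 0.2417]
eef_rot: [-0.001, 0.694, 0.72, -0.001]
wrist_force: [0.6, 0.5, 0.6]
opening: 0.5
grasp_force: 0.0
```

Run:
```python
from h import *
im,c=snap('top','t7.png'); cv2.imwrite('pics/t7z.png',cv2.resize(im[130:290,195:520],None,fx=2.46,fy=2.46,interpolation=cv2.INTER_CUBIC))
plan((.478,-.267,.27,-19.3),(.478,-.267,.12,-19.3))
```

```text
dr [ 0.1  -0.01  3.58] xyz [-32.1  -13.96  -2.03]
dr [0. 0. 0.] xyz [ 0.  0. 15.]
```

View pics/t7z.png

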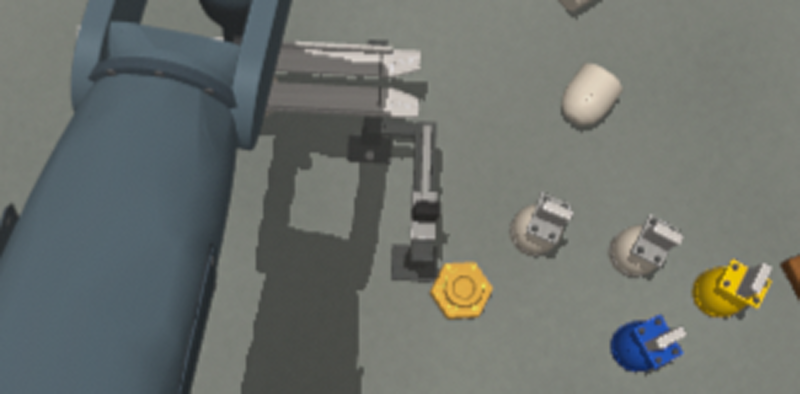

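D and E are unmoved, with tabs at crop (556,208) and (665,232). The keeper grip is still open at (425,210). Going to D.

>>> send_rows(
  dr=[
    [0,0,0.5],
    [0,0,1],
    [0,0,1.5],
    [0,0,2],
    [0,0,2.6],
    [0,0,3.2],
    [0.05,0,3.58],
    [0.05,0,3.58],
  ],
  xyz=[
    [-4,-1.7,-2],
    [-9,-3.9,-2],
    [-14,-6.1,-2],
    [-19,-8.3,-2],
    [-24,-10.4,-2],
    [-29,-12.6,-2],
    [-32.1,-14,-2],
    [-32.1,-14,-2],
  ],
  jaw=[80,80,80,80,80,80,80,80],
)

```text
time_s: 36.45
eef_pos: [0.4737, -0.2691, 0.2616]
eef_rot: [-0.001, 0.817, 0.577, -0.002]
wrist_force: [0.0, -0.0, -0.1]
opening: 0.8
grasp_force: 0.0
```

Run:
```python
from h import *
plan((.478,-.267,.122,-19.3))
```

```text
dr [-0.04  0.02 -0.04] xyz [ 0.37  0.39 13.96]
```

>>> send_rows(
  dr=[
    [0,0,0],
    [0,0,0],
    [0,0,0],
    [0,0,0],
    [0,0,0],
    [0,0,0],
    [0,0,0],
    [0,0,0],
  ],
  xyz=[
    [0.3,0.3,2],
    [0.3,0.3,5],
    [0.3,0.3,8],
    [0.3,0.3,11],
    [0.3,0.3,13],
    [0.3,0.3,13.8],
    [0.3,0.3,13.8],
    [0.3,0.3,13.8],
  ],
  jaw=[80,80,80,80,80,80,80,50],
)

```text
time_s: 37.45
eef_pos: [0.4784, -0.2651, 0.1241]
eef_rot: [-0.001, 0.816, 0.579, -0.002]
wrist_force: [0.2, -0.2, 0.7]
opening: 0.605
grasp_force: 0.0
```

>>> send_rows(
  dr=[
    [0,0,0],
    [0,0,0],
    [0,0,0],
    [0,0,0],
    [0,0,0],
    [0,0,0],
    [0,0,0],
    [0,0,0],
  ],
  xyz=[
    [0,0,0],
    [0,0,0],
    [0,0,0],
    [0,0,0],
    [0,0,0],
    [0,0,0],
    [0,0,0],
    [0,0,0],
  ],
  jaw=[20,0,0,0,0,0,0,0],
)

```text
time_s: 38.45
eef_pos: [0.4779, -0.2652, 0.1234]
eef_rot: [-0.001, 0.816, 0.578, -0.002]
wrist_force: [-1.0, 0.1, 6.1]
opening: 0.109
grasp_force: 59.4
```

Run:
```python
from h import *
p=tool()[0];print(p)
plan((p[0],p[1],.27,-19.3),rp(-.10,.27,.001),rp(-.10,.14,.001))
```

```text
[ 0.47793826 -0.26519336  0.12342017]
dr [-0.04  0.01 -0.  ] xyz [ -0.02  -0.06 -14.66]
dr [ 0.   0.  -3.6] xyz [ 8.68 11.27  0.  ]
dr [0. 0. 0.] xyz [ 0.  0. 13.]
```

>>> send_rows(
  dr=[
    [0,0,0],
    [0,0,0],
    [0,0,-0.9],
    [0,0,-1.8],
    [0,0,-2.7],
    [0,0,-3.6],
    [0,0,-3.6],
    [0,0,-3.6],
  ],
  xyz=[
    [0,0,-5],
    [0,0,-10],
    [2.2,2.8,-10],
    [4.3,5.6,-10],
    [6.5,8.4,-10],
    [8.7,11.2,-10],
    [8.7,11.2,-10],
    [8.7,11.2,-7],
  ],
  jaw=[0,0,0,0,0,0,0,0],
)

```text
time_s: 39.45
eef_pos: [0.6134, -0.2204, 0.1935]
eef_rot: [-0.0, 0.693, 0.721, -0.001]
wrist_force: [0.3, 0.1, -2.1]
opening: 0.108
grasp_force: 60.1
```

>>> send_rows(
  dr=[
    [0,0,0],
    [0,0,0],
    [0,0,0],
    [0,0,0],
    [0,0,0],
    [0,0,0],
    [0,0,0],
    [0,0,0],
  ],
  xyz=[
    [0,0,2],
    [0,0,4],
    [0,0,5],
    [0,0,5],
    [0,0,5],
    [0,0,5],
    [0,0,5],
    [0,0,5],
  ],
  jaw=[0,0,0,0,0,0,0,0],
)

```text
time_s: 40.45
eef_pos: [0.6123, -0.2199, 0.1426]
eef_rot: [-0.002, 0.693, 0.721, -0.001]
wrist_force: [0.4, -0.2, -1.8]
opening: 0.112
grasp_force: 60.0
```

Run:
```python
from h import *
plan(rp(-.10,.139,.001))
```

```text
dr [-0.04 -0.01 -0.  ] xyz [-0.07  0.07  0.36]
```

>>> send_rows(
  dr=[
    [0,0,0],
    [0,0,0],
    [0,0,0],
    [0,0,0],
    [0,0,0],
    [0,0,0],
    [0,0,0],
    [0,0,0],
  ],
  xyz=[
    [0,0.1,0.35],
    [2.5,0.1,0.35],
    [5,0.1,0.35],
    [6.5,0.1,0.35],
    [8,0.1,0.35],
    [9.5,0.1,0.35],
    [11,0.1,0.35],
    [12.5,0.1,0.35],
  ],
  jaw=[0,0,0,0,0,0,0,0],
)

```text
time_s: 41.45
eef_pos: [0.6082, -0.094, 0.1389]
eef_rot: [-0.002, 0.693, 0.721, -0.001]
wrist_force: [0.0, 0.6, -2.6]
opening: 0.108
grasp_force: 60.1
```

>>> send_rows(
  dr=[
    [0,0,0],
    [0,0,0],
    [0,0,0],
    [0,0,0],
    [0,0,0],
    [0,0,0],
    [0,0,0],
    [0,0,0],
  ],
  xyz=[
    [1.5,0,0],
    [3,0,0],
    [5,0,0],
    [7,0,0],
    [8.5,0,0],
    [9.6,0,0],
    [9.6,0,0],
    [9.6,0,0.1],
  ],
  jaw=[0,0,0,0,0,0,0,0],
)

```text
time_s: 42.45
eef_pos: [0.6045, 0.0007, 0.138]
eef_rot: [-0.002, 0.693, 0.721, -0.001]
wrist_force: [1.1, 0.0, -2.4]
opening: 0.106
grasp_force: 60.0
```

Run:
```python
from h import *
plan(rp(.122,.1374,.001))
```

```text
dr [-0.05 -0.01 -0.  ] xyz [ 0.06 -0.04  0.06]
```

>>> send_rows(
  dr=[
    [0,0,0],
    [0,0,0],
    [0,0,0],
    [0,0,0],
    [0,0,0],
    [0,0,0],
    [0,0,0],
    [0,0,0],
  ],
  xyz=[
    [0,0,0.05],
    [0,0,0.05],
    [0,0,0.05],
    [0,0,0.05],
    [0,0,0.05],
    [0,0,-1],
    [0,0,-6],
    [0,0,-11],
  ],
  jaw=[0,15,40,50,50,50,50,50],
)

```text
time_s: 43.45
eef_pos: [0.6047, 0.001, 0.2496]
eef_rot: [-0.002, 0.693, 0.721, -0.002]
wrist_force: [1.5, -0.3, 0.4]
opening: 0.499
grasp_force: 0.0
```

Run:
```python
from h import *
im,c=snap('top','t8.png')
old=cv2.imread('pics/t7.png')
a=im[205:250,435:480].astype(int);b=old[205:250,435:480].astype(int);print('E diff',abs(a-b).max())
plan((.466,-.376,.27,-23.9),(.466,-.376,.122,-23.9))
```

```text
E diff 4
dr [0.06 0.   4.37] xyz [-37.05 -15.72  -1.2 ]
dr [0. 0. 0.] xyz [ 0.   0.  14.8]
```

>>> send_rows(
  dr=[
    [0,0,0.6],
    [0,0,1.2],
    [0,0,1.8],
    [0,0,2.4],
    [0,0,3],
    [0,0,3.6],
    [0,0,4.37],
    [0,0,4.37],
  ],
  xyz=[
    [-5,-2.1,-1.2],
    [-10.5,-4.4,-1.2],
    [-16,-6.8,-1.2],
    [-21.5,-9.1,-1.2],
    [-27,-11.5,-1.2],
    [-32,-13.6,-1.2],
    [-37,-15.7,-1.2],
    [-37,-15.7,-1.2],
  ],
  jaw=[60,60,60,60,60,60,60,60],
)

```text
time_s: 44.5
eef_pos: [0.4612, -0.3786, 0.2609]
eef_rot: [-0.001, 0.84, 0.543, -0.002]
wrist_force: [0.4, 0.3, 0.1]
opening: 0.602
grasp_force: 0.0
```

Run:
```python
from h import *
plan((.466,-.376,.122,-23.9))
```

```text
dr [-0.04  0.02 -0.06] xyz [ 0.47  0.39 13.88]
```

>>> send_rows(
  dr=[
    [0,0,0],
    [0,0,0],
    [0,0,0],
    [0,0,0],
    [0,0,0],
    [0,0,0],
    [0,0,0],
    [0,0,0],
  ],
  xyz=[
    [0.4,0.3,2],
    [0.4,0.3,5],
    [0.4,0.3,8],
    [0.4,0.3,11],
    [0.4,0.3,13],
    [0.4,0.3,13.8],
    [0.4,0.3,13.8],
    [0.4,0.3,13.8],
  ],
  jaw=[60,60,60,60,60,60,60,50],
)

```text
time_s: 45.5
eef_pos: [0.4672, -0.373, 0.1236]
eef_rot: [-0.001, 0.838, 0.545, -0.002]
wrist_force: [0.7, -1.4, 0.0]
opening: 0.504
grasp_force: 0.0
```

>>> send_rows(
  dr=[
    [0,0,0],
    [0,0,0],
    [0,0,0],
    [0,0,0],
    [0,0,0],
    [0,0,0],
    [0,0,0],
    [0,0,0],
  ],
  xyz=[
    [0,0,0],
    [0,0,0],
    [0,0,0],
    [0,0,0],
    [0,0,0],
    [0,0,0],
    [0,0,0],
    [0,0,0],
  ],
  jaw=[20,0,0,0,0,0,0,0],
)

```text
time_s: 46.5
eef_pos: [0.4668, -0.3728, 0.1231]
eef_rot: [-0.001, 0.838, 0.545, -0.002]
wrist_force: [-0.3, 0.4, 5.8]
opening: 0.11
grasp_force: 59.9
```

Run:
```python
from h import *
p=tool()[0];print(p)
plan((p[0],p[1],.22,-23.9),rp(-.10,.22,.001))
```

```text
[ 0.46681714 -0.37282349  0.12307229]
dr [-0.04  0.02 -0.01] xyz [-0.02 -0.04 -9.69]
dr [ 0.    0.   -4.37] xyz [19.84  7.2   0.  ]
```

>>> send_rows(
  dr=[
    [0,0,0],
    [0,0,0],
    [0,0,-0.8],
    [0,0,-1.7],
    [0,0,-2.6],
    [0,0,-3.5],
    [0,0,-4.37],
    [0,0,-4.37],
  ],
  xyz=[
    [0,0,-5],
    [0,0,-10],
    [4,1.5,-10],
    [8,2.9,-10],
    [12,4.3,-10],
    [16,5.8,-10],
    [19.8,7.2,-10],
    [19.8,7.2,-10],
  ],
  jaw=[0,0,0,0,0,0,0,0],
)

```text
time_s: 47.5
eef_pos: [0.614, -0.2177, 0.2199]
eef_rot: [-0.004, 0.691, 0.723, -0.001]
wrist_force: [-0.5, 0.2, -2.8]
opening: 0.108
grasp_force: 60.1
```

>>> send_rows(
  dr=[
    [0,0,0],
    [0,0,0],
    [0,0,0],
    [0,0,0],
    [0,0,0],
    [0,0,0],
    [0,0,0],
    [0,0,0],
  ],
  xyz=[
    [0,0,2],
    [0,0,5],
    [0,0,7],
    [0,0,8],
    [0,0,8],
    [0,0,8],
    [0,0,8],
    [0,0,8],
  ],
  jaw=[0,0,0,0,0,0,0,0],
)

```text
time_s: 48.5
eef_pos: [0.6131, -0.2208, 0.1425]
eef_rot: [-0.002, 0.693, 0.721, -0.001]
wrist_force: [0.6, -0.4, -3.7]
opening: 0.111
grasp_force: 60.1
```

Run:
```python
from h import *
plan(rp(-.10,.139,.001))
```

```text
dr [-0.04 -0.   -0.  ] xyz [ 0.03 -0.01  0.35]
```

Now the last hanger: in to s = 78 mm, nudging the others a little.

>>> send_rows(
  dr=[
    [0,0,0],
    [0,0,0],
    [0,0,0],
    [0,0,0],
    [0,0,0],
    [0,0,0],
    [0,0,0],
    [0,0,0],
  ],
  xyz=[
    [0,0.05,0.35],
    [2.5,0.05,0.35],
    [5,0.05,0.35],
    [6.5,0.05,0.35],
    [8,0.05,0.35],
    [9.5,0.05,0.35],
    [11,0.05,0.35],
    [12.5,0.05,0.35],
  ],
  jaw=[0,0,0,0,0,0,0,0],
)

```text
time_s: 49.5
eef_pos: [0.6082, -0.0949, 0.1384]
eef_rot: [-0.002, 0.693, 0.721, -0.001]
wrist_force: [0.2, 0.6, -3.1]
opening: 0.111
grasp_force: 60.1
```

>>> send_rows(
  dr=[
    [0,0,0],
    [0,0,0],
    [0,0,0],
    [0,0,0],
    [0,0,0],
    [0,0,0],
    [0,0,0],
    [0,0,0],
  ],
  xyz=[
    [0.8,0,0],
    [1.6,0,0],
    [2.4,0,0],
    [3.2,0,0],
    [4,0,0],
    [4.8,0,0],
    [5.3,0,0.05],
    [5.3,0,0.1],
  ],
  jaw=[0,0,0,0,0,0,0,0],
)

```text
time_s: 50.5
eef_pos: [0.6063, -0.0428, 0.1376]
eef_rot: [-0.002, 0.693, 0.721, -0.002]
wrist_force: [-0.6, -1.3, -3.3]
opening: 0.107
grasp_force: 60.2
```

Run:
```python
from h import *
plan(rp(.078,.1371,.001)); print(tool()[2]['wrist_force'])
```

```text
dr [-0.05 -0.    0.  ] xyz [ 0.01 -0.04  0.05]
[-0.63647571 -1.26347589 -3.32543629]
```

>>> send_rows(
  dr=[
    [0,0,0],
    [0,0,0],
    [0,0,0],
    [0,0,0],
    [0,0,0],
    [0,0,0],
    [0,0,0],
    [0,0,0],
  ],
  xyz=[
    [0,0,0.05],
    [0,0,0.05],
    [0,0,0.05],
    [0,0,0.05],
    [0,0,0.05],
    [0,0,-1],
    [0,0,-6],
    [0,0,-12],
  ],
  jaw=[0,15,40,50,50,50,50,50],
)

```text
time_s: 51.5
eef_pos: [0.606, -0.0427, 0.2582]
eef_rot: [-0.003, 0.693, 0.721, -0.002]
wrist_force: [0.5, 0.2, 0.5]
opening: 0.5
grasp_force: 0.0
```

Run:
```python
from h import *
plan((.464,-.137,.27,2.3),(.464,-.137,.142,2.3))
```

```text
dr [-0.07 -0.02 -0.  ] xyz [ -8.85 -14.57  -1.09]
dr [0. 0. 0.] xyz [ 0.   0.  12.8]
```

>>> send_rows(
  dr=[
    [0,0,0],
    [0,0,0],
    [0,0,0],
    [0,0,0],
    [0,0,0],
    [0,0,0],
    [0,0,0],
    [0,0,0],
  ],
  xyz=[
    [-2.2,-3.6,-1],
    [-4.4,-7.2,-1],
    [-6.6,-10.9,-1],
    [-8.8,-14.5,-1],
    [-8.8,-14.5,-1],
    [-8.8,-14.5,-1],
    [-8.8,-14.5,-1],
    [-8.8,-14.5,-1],
  ],
  jaw=[50,50,50,50,50,50,50,50],
)

```text
time_s: 52.5
eef_pos: [0.4659, -0.1361, 0.268]
eef_rot: [-0.002, 0.692, 0.721, -0.001]
wrist_force: [0.1, 0.3, 0.5]
opening: 0.5
grasp_force: 0.0
```

Run:
```python
from h import *
im,c=snap('wrist','w9.png'); print(proj(c,(.464,-.137,.154)), proj(c,rp(.041,.1)[:3]),proj(c,rp(.078,.152)[:3]))
plan((.464,-.137,.142,2.3))
```

```text
[322.15260407 202.63486022] [468.71747237 137.66449357] [507.45848508  95.69974363]
dr [-0.05 -0.01  0.01] xyz [-0.09 -0.12 12.59]
```

View pics/w9.png

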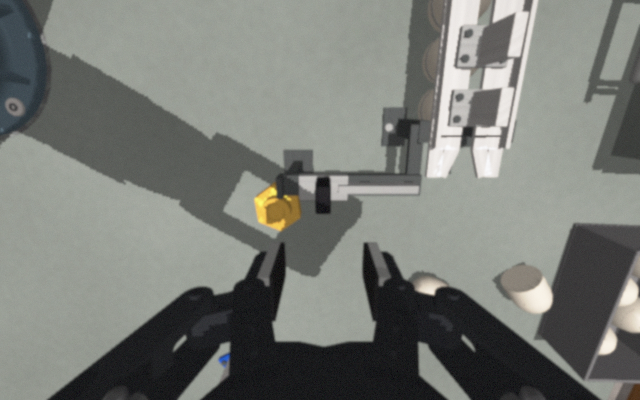

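The last plate at (468,108) lies well past the line at about v=137. The keeper grip is centred at (322,200). I'll push the keeper shut.

>>> send_rows(
  dr=[
    [0,0,0],
    [0,0,0],
    [0,0,0],
    [0,0,0],
    [0,0,0],
    [0,0,0],
    [0,0,0],
    [0,0,0],
  ],
  xyz=[
    [-0.1,-0.1,2],
    [-0.1,-0.1,5],
    [-0.1,-0.1,8],
    [-0.1,-0.1,10],
    [-0.1,-0.1,12],
    [-0.1,-0.1,12.6],
    [-0.1,-0.1,12.6],
    [-0.1,-0.1,12.6],
  ],
  jaw=[50,50,50,50,50,50,50,50],
)

```text
time_s: 53.55
eef_pos: [0.4645, -0.1378, 0.1429]
eef_rot: [-0.001, 0.693, 0.721, -0.001]
wrist_force: [-0.7, 0.1, 1.3]
opening: 0.501
grasp_force: 0.0
```

>>> send_rows(
  dr=[
    [0,0,0],
    [0,0,0],
    [0,0,0],
    [0,0,0],
    [0,0,0],
    [0,0,0],
    [0,0,0],
    [0,0,0],
  ],
  xyz=[
    [0,1,0],
    [0,2,0],
    [0,3,0],
    [0,4,0],
    [0,5,0],
    [0,6,0],
    [0,7,0],
    [0,8,0],
  ],
  jaw=[50,50,50,50,50,50,50,50],
)

```text
time_s: 54.55
eef_pos: [0.5431, -0.1344, 0.1419]
eef_rot: [-0.004, 0.693, 0.721, -0.003]
wrist_force: [-9.1, 0.2, 6.8]
opening: 0.503
grasp_force: 4.7
```

>>> send_rows(
  dr=[
    [0,0,0],
    [0,0,0],
    [0,0,0],
    [0,0,0],
    [0,0,0],
    [0,0,0],
    [0,0,0],
    [0,0,0],
  ],
  xyz=[
    [0,0.1,0],
    [0,0.2,0],
    [0,0.3,0],
    [0,0.4,0],
    [0,0.5,0],
    [0,0.6,0],
    [0,0.6,0],
    [0,0.6,0],
  ],
  jaw=[50,50,50,50,50,50,50,50],
)

```text
time_s: 55.55
eef_pos: [0.5494, -0.1341, 0.1418]
eef_rot: [-0.003, 0.693, 0.721, -0.002]
wrist_force: [-5.0, -0.1, 3.6]
opening: 0.5
grasp_force: 2.8
```

>>> send_rows(
  dr=[
    [0,0,0],
    [0,0,0],
    [0,0,0],
    [0,0,0],
    [0,0,0],
    [0,0,0],
    [0,0,0],
    [0,0,0],
  ],
  xyz=[
    [0,0.1,0],
    [0,0.15,0],
    [0,0.2,0],
    [0,0.25,0],
    [0,0.3,0],
    [0,0.35,0],
    [0,0.35,0],
    [0,0.35,0],
  ],
  jaw=[50,50,50,50,50,50,50,50],
)

```text
time_s: 56.55
eef_pos: [0.5529, -0.134, 0.1418]
eef_rot: [-0.003, 0.693, 0.721, -0.002]
wrist_force: [-5.6, 0.0, 4.5]
opening: 0.497
grasp_force: 2.9
```

>>> send_rows(
  dr=[
    [0,0,0],
    [0,0,0],
    [0,0,0],
    [0,0,0],
    [0,0,0],
    [0,0,0],
    [0,0,0],
    [0,0,0],
  ],
  xyz=[
    [0,0.05,0],
    [0,0.1,0],
    [0,0.15,0],
    [0,0.2,0],
    [0,0.25,0],
    [0,0.3,0],
    [0,0.3,0],
    [0,0.3,0],
  ],
  jaw=[50,50,50,50,50,50,50,50],
)

```text
time_s: 57.55
eef_pos: [0.5539, -0.1339, 0.1416]
eef_rot: [-0.005, 0.693, 0.721, -0.004]
wrist_force: [-14.7, -0.5, 10.1]
opening: 0.5
grasp_force: 7.3
```

>>> send_rows(
  dr=[
    [0,0,0],
    [0,0,0],
    [0,0,0],
    [0,0,0],
    [0,0,0],
    [0,0,0],
    [0,0,0],
    [0,0,0],
  ],
  xyz=[
    [0,0.05,0],
    [0,0.1,0],
    [0,0.15,0],
    [0,0.2,0],
    [0,0.25,0],
    [0,0.25,0],
    [0,0.25,0],
    [0,0.25,0],
  ],
  jaw=[50,50,50,50,50,50,50,50],
)

```text
time_s: 58.55
eef_pos: [0.554, -0.1339, 0.1414]
eef_rot: [-0.007, 0.693, 0.721, -0.006]
wrist_force: [-24.8, -0.8, 16.8]
opening: 0.498
grasp_force: 12.6
```

>>> send_rows(
  dr=[
    [0,0,0],
    [0,0,0],
    [0,0,0],
    [0,0,0],
    [0,0,0],
    [0,0,0],
    [0,0,0],
    [0,0,0],
  ],
  xyz=[
    [0,-0.8,0],
    [0,-1.5,0],
    [0,-1.5,0],
    [0,-1.5,-3],
    [0,-1.5,-8],
    [0,-1.5,-13],
    [0,-6.5,-16],
    [0,-12,-16],
  ],
  jaw=[50,50,50,50,50,50,50,50],
)

```text
time_s: 59.55
eef_pos: [0.4405, -0.1395, 0.3054]
eef_rot: [0.001, 0.692, 0.721, -0.001]
wrist_force: [-0.4, -0.1, -0.1]
opening: 0.5
grasp_force: 0.0
```

>>> send_rows(
  dr=[
    [0,0,0],
    [0,0,0],
    [0,0,0],
    [0,0,0],
    [0,0,0],
    [0,0,0],
    [0,0,0],
    [0,0,0],
  ],
  xyz=[
    [-4,0,0],
    [-9,0,0],
    [-14,0,0],
    [-19,0,0],
    [-24,0,0],
    [-24,0,0],
    [-24,0,0],
    [-24,0,0],
  ],
  jaw=[50,50,50,50,50,50,50,50],
)

```text
time_s: 60.55
eef_pos: [0.4496, -0.3774, 0.3021]
eef_rot: [-0.002, 0.692, 0.722, -0.001]
wrist_force: [0.2, 0.3, -0.5]
opening: 0.497
grasp_force: 0.0
```

Run:
```python
from h import *
im,c=snap('top','t10.png'); cv2.imwrite('pics/t10z.png',cv2.resize(im[130:290,195:520],None,fx=2.46,fy=2.46,interpolation=cv2.INTER_CUBIC))
```

```text
(no output)
```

View pics/t10z.png

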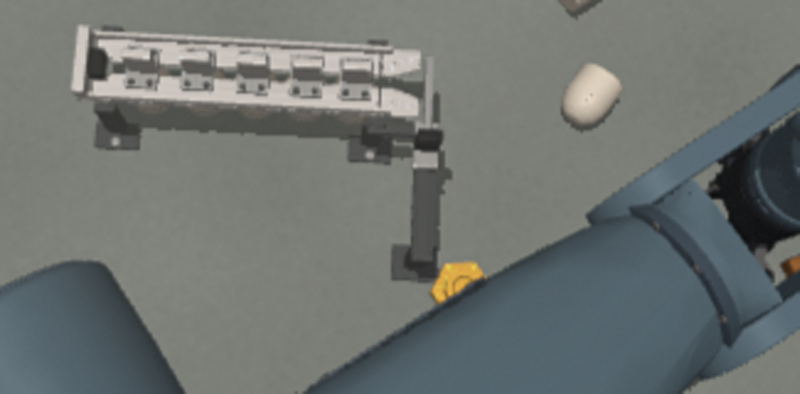

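All five hangers are on the rail, at x = 140–357 in the crop and all inside the line at x≈381. The keeper is shut with its blade across the mouth at (430,90) and its grip at (428,138). The nut hasn't moved and the robot is clear.

```bash
python3 -c "
from bench import ctrl
print(ctrl.hand_in())"
```

```text
the job is handed in; nothing more can be done
None
```

I opened the keeper to its stop, hung all five hangers on the rail past the scribed line, pushed the keeper shut to its stop, and handed the job in at about 61 s; the hand-in returned no verdict.

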